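Clamp the glass spray bottle in the window-cleaning caddy

ROBOT

A 7-joint arm with a two-finger parallel gripper is mounted at the origin on the work surface. World frame = base frame: x ahead of the robot, y to its left, z up, the work surface at z = 0. Lengths are in m, angles in rad, forces in N, time in s.
With the tool pointing down it reaches from about 0.425 to 0.925 m from the base axis. Payload 6.8 kg.
Tool frame: the origin (TCP) lies midway between the tips of the shut fingers; the grasp point (between the pads) lies 19 mm behind it; x points along the fingers, y is the direction in which the jaws open and shut, and the axes are right-handed (so a half turn about x gives the same grasp; the last joint's range is limited). The gripper opens to 85 mm and grips with 20 to 120 N. Pads are 22 mm wide; open, the fingers measure 114 mm over their backs; the gripper's body (76 mm by 85 mm) begins 54 mm behind the grasp point. The pads swing forward as they close: fully open they stand 13 mm farther back than shut.
Start: joints at [1.046, 0.477, 0.022, 1.555, -0.011, 1.109, -0.083], TCP at [0.273, -0.617, 0.209] pointing down, gripper open.
Joint ranges: [-2.96, 2.96], [-0.34, 2.1], [-1.41, 1.46], [0.24, 2.44], [-1.37, 4.51], [0.17, 1.92], [-2.96, 2.96]. Speed limits (rad/s): [2.39, 2.39, 3.14, 3.14, 3.14, 3.14, 3.14].

INTERFACE

Orientations are given as a rotation vector (axis times angle).
In Python, from bench import r gives the robot as it stands.
- The arm moves only by the tool carry_out, never from a script. Its argument "targets" is one flat list of numbers, 7 for each row, row after row: the finger opening in m, from 0 to 0.0854, then the shift along the tool's x, y, z in m, then the turn, a rotation vector about the tool's x, y, z in units of 5 degrees (1.0 is 5 degrees). A call has 1 to 12 rows; each row is the pose to reach, as a shift and turn from the pose measured when the call began, along the tool's axes at that moment; what a row does not reach only later rows make up. A row lasts 1/8 s, in which the tool goes at most 62.5 mm and 10.7 degrees, less where a joint would pass 70% of its speed; a pose out of reach is approached as far as the arm can. A call with a gripper value outside its range is refused whole. The fingers move at their own pace and stop on an object; "squeeze" is the grip in N (left out, the last holds). Time passes only in rows, so rows that repeat a pose let the fingers close. It gives the time, the measured TCP pose, the force and the opening at its end, in the units of the state.
- r.get_obs(): the state, without advancing time (a new reading comes with each control period).
- r.grab_frame(name): name is "scene" or "top" or "wrist"; returns the picture (384x512x3 uint8, blue, green, red); there is no depth.
- r.camera_info(name): a dict with "fx", "fy", "cx", "cy" (pixels), "xyz" and "orientation" of the camera in the world. Camera axes: x right, y up, looking along -z (the intrinsics and any distortion apply to the point x, -y, -z); pixel columns grow to the right and rows downward; lengths in m; the calibration is good to about 2 mm. A picture is of the moment at which its call begins: read the wrist's pose just before it. camera_info takes no time and is no camera call; for the wrist camera it gives the pose at the moment of the call.
- r.hand_in(): hands the job in, once; it reports no verdict.
The state is a dict: "clock": time; "joints": joint angles; "qvel": joint speeds; "tau": joint torques, N m; "tcp_pos": TCP position; "orientation": TCP orientation; "contact_force": force on the tool from outside, world axes, zero at the start; "moment": the same for the moment, N m; "grip_width": finger opening in m.
Only numpy, scipy, OpenCV 4.12 (cv2) and the standard library are available. Lean on these libraries where they do the work, as an engineer would, in place of code of your own. Each camera call takes 0.05 s, during which the arm holds its last target. There are 200 camera calls.

TASK

Make the window-cleaning caddy ready to carry: slide the orange-tabbed jaw along until it holds the glass spray bottle snugly against the sprung pad of the back stop, so that the pad's spring gives a little, but gently, because the bottle is glass. Once it is snug, slide the red transport lock fully home to its end stop and let go, with the bottle still upright and clamped. Leave the other things where they are.

Things in the scene. Friction and masses are not known exactly. Their poses are not given: they have to be found in the camera images.
- caddy: White plastic caddy tray, 260 (x) by 370 (y) by 45 mm high, 5 mm walls and floor; it does not move when pushed. Origin: centre of its underside; z up. A channel for the bottle runs along y between kerbs at x = -45 to -41 and -119 to -115 mm, 17 mm high. A raised shelf, x = -130 to -40, y = -185 to -62 mm, top at 84 mm, roofs the jaw's pushing plate, so only the jaw's orange tab can be got at.
- handle_bar (a point): Middle of the caddy's white carrying handle (grey sleeve), a fixed round bar 22 mm thick along the caddy's y, at caddy x = 0, its axis 180 mm above the underside, on posts at y = -177 and +177 mm. It hangs over the jaw's orange tab, so the tab must be taken with the tool tilted about 30 to 45 degrees, hand on the far (+x) side of the bar and fingers pointing down and back to the robot.
- jaw: Steel jaw on a slide along the caddy's y (travel 85 mm), under the shelf a rubber-faced pushing plate 60 mm wide (caddy x -110 to -50), 16 to 61 mm high. Origin: in the face's plane at caddy x = 0, at the underside's height, 14 mm on the +y side of the tab's centre line; axes as the caddy's; caddy y = -75 mm when fully open, moving to +y shuts it on the bottle.
- jaw_plate (a point): Middle of the jaw's rubber face (caddy x -80 mm, 38 mm above the underside). The jaw stays where left; its drag is about 6 N everywhere. Pushing the loose bottle adds 1 to 4 N; once that meets the stop's sprung pad the force climbs 2 N per mm for 8 mm, then the pad is solid. Snug: 3 N or more on the pad (1.5 mm of give). On letting go about 7 N at most remains.
- jaw_tab (a point): Point to grip on the jaw's upright orange tab. The tab is 22 mm (caddy x) by 14 mm (caddy y), from 28 to 90 mm above the caddy's underside; this point is on its centre line at 68 mm, at caddy x = +12 mm. The steel crossbar under it, 20 mm along y, has its top at 32 mm. Axes as the caddy's.
- stop: Dark steel back stop housing, 60 by 40 by 58 mm, fixed in the caddy at the +y end of the channel. Origin: middle of its -y face (caddy x -80, y 85 mm), at the underside's height. A black rubber pad, 60 mm wide, stands out of it towards the jaw on an adjuster left at an unknown setting: its face is somewhere 30 to 55 mm out (caddy y 55 to 30 mm); find it by touch or sight.
- spray_bottle: Green glass spray bottle with black head and stainless trigger, about 0.35 kg, 66 mm diameter up to 120 mm high, 197 mm high in all, loose and upright in the channel between jaw and stop, at caddy x about -80 mm. More than 20 N of squeeze may crack it. Origin: centre of its underside, 5 mm above the caddy's underside; z up along the bottle.
- lock (a joint): Red transport lock: metres that it has slid along the caddy's +y; range 0 to 0.040, where 0.040 is the end stop (locked). Drag about 2 N.
- lock_grip (a point): Point to grip on the lock's red upright grip, 24 mm (caddy x) by 14 mm (caddy y), from 25 to 55 mm above the caddy's underside, at caddy x = +98 mm; this point is on its centre line at 42 mm. Open above. Axes as the caddy's.
- squeegee: Bystander: squeegee head, 270 mm steel channel (along its y) with a black 110 mm handle stub to its -x, lying on the sill beside the caddy; 30 mm high. Origin: under the middle of the channel.
- jar: Bystander: glass jar, 70 mm diameter, 90 mm high, standing on the sill. Origin: centre of its underside.
- brush: Bystander: wooden scrubbing brush, 160 by 50 by 42 mm, on the sill. Origin: centre of its underside.
- tin: Bystander: small blue tin, 44 mm diameter, 49 mm high, standing on the caddy's raised shelf. Origin: centre of its underside.
Things that resemble listed ones, but are neither listed nor needed, are in the scene too. Leave any yellow look-alike of the spray_bottle alone.

How it is judged:
By the outcome, as a careful person would: the job done as asked, in the order asked, and still so for the second after the job is handed in, with the robot touching nothing.
It also fails if it takes over 64 s, if anything falls off the work surface, if the arm or the gripper's body presses on something with over 40 N, if the wrist force passes 120 N, or if a joint passes its speed limit or range.

## Working session

There is one attempt and no reset: what is moved stays moved. The work goes in short steps, Python scripts to look and compute and a tool call to move; the robot and the scene stay as the last step left them, time stands still between calls to the robot, and variables do not carry over. Pictures are saved under pics/ and viewed, about 8 in all and at most 12, crops included, and the job is handed in when it is done.

Besides the shell and the picture viewer there is one more tool, called as name(argument=value, ...), one argument or row to a line, values as JSON. carry_out: Moves the arm, as the interface text tells. Its arguments: {"type":"object","properties":{"targets":{"type":"array","items":{"type":"number"}},"squeeze":{"type":"number"}},"required":["targets"]}

```bash
ls; mkdir -p pics; python3 - <<'E'
from bench import r
import cv2, numpy as np
o=r.get_obs(); print(o)
for n in("scene","top"):
    print(n,r.camera_info(n)); cv2.imwrite(f"pics/{n}0.png",r.grab_frame(n))
a=cv2.imread("pics/scene0.png");b=cv2.imread("pics/top0.png")
E
```

```text
pics
{'clock': 0.0, 'joints': array([ 1.04587472,  0.4777761 ,  0.02232063,  1.55650259, -0.01149596,
        1.10931838, -0.08309604]), 'qvel': array([ 0.00017259,  0.00032029,  0.00034445, -0.00018106,  0.0010072 ,
        0.00060516, -0.00032777]), 'tau': array([ 1.59920314e-04, -5.96447217e+01,  1.60777945e+00, -2.81193745e+01,
        1.24453800e-02,  9.30739014e-03,  1.97151786e-05]), 'tcp_pos': array([ 0.27299859, -0.61660119,  0.20821991]), 'orientation': array([ 1.99180168,  0.42322292, -1.99285841]), 'contact_force': array([-0.62012625, -0.67860855, -0.48245   ]), 'moment': array([-0.0155131 , -0.02636136, -0.0208939 ]), 'grip_width': 0.08535694001948875}
scene {'fx': 448.06207635660076, 'fy': 448.06207635660076, 'cx': 253.36423618259147, 'cy': 195.52136851285218, 'xyz': array([ 0.87825232, -0.64450033,  1.27645976]), 'orientation': array([0.54834913, 0.14975102, 0.49950879])}
top {'fx': 348.5242879688044, 'fy': 348.5242879688044, 'cx': 267.4464964013309, 'cy': 191.3014752389334, 'xyz': array([ 0.38204602, -0.02938502,  1.11220302]), 'orientation': array([ 0.14159653, -0.0849062 , -1.59760055])}
```

View pics/scene0.png

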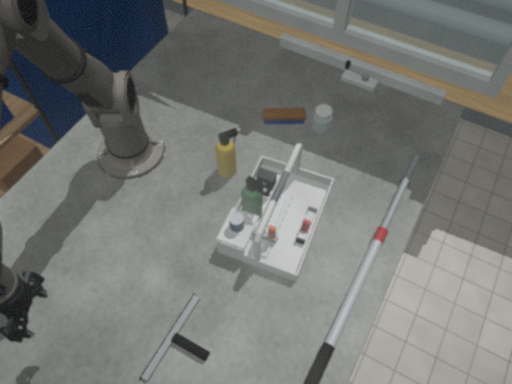

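View pics/top0.png

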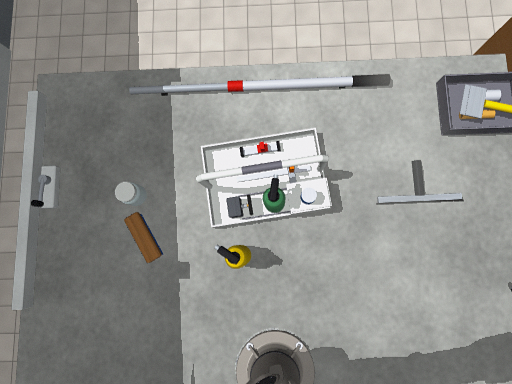

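The scene picture shows the caddy at about (280,215), with the green bottle in its channel at (252,198). The yellow look-alike (scene 227,155; top 236,256) is outside the caddy. The spray bottle is the green one at top (273,200), since it stands in the channel. I'll enlarge it to confirm and to pick the corners.

```bash
python3 - <<'E'
import cv2, numpy as np
b=cv2.imread("pics/top0.png")[120:235,190:340]
cv2.imwrite("pics/c1.png",cv2.resize(b,None,fx=5,fy=5,interpolation=cv2.INTER_CUBIC))
b=cv2.imread("pics/scene0.png")[135:280,205:345]
cv2.imwrite("pics/c2.png",cv2.resize(b,None,fx=4,fy=4,interpolation=cv2.INTER_CUBIC))
E
```

```text
(no output)
```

View pics/c1.png

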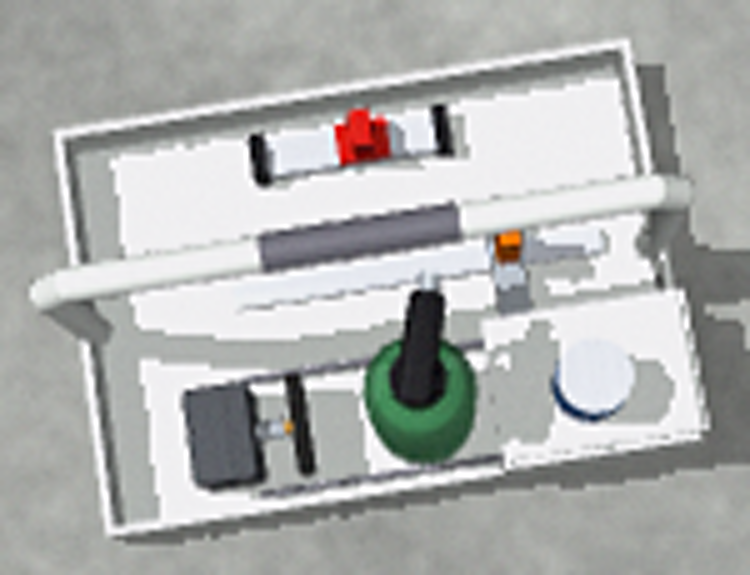

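View pics/c2.png

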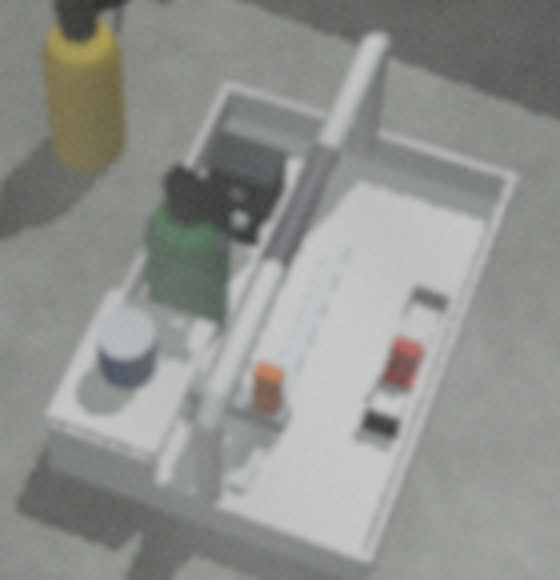

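The top crop shows the green bottle at crop (422,385) between the black pad (300,425) and the shelf. The orange tab is at (510,245) and the red lock at (362,135). The scene crop agrees. Next I'll fit the caddy pose.

```bash
cat > h.py <<'E'
import numpy as np, cv2
from scipy.spatial.transform import Rotation as R
from scipy.optimize import least_squares
from bench import r
def proj(ci,P):
    p=R.from_rotvec(ci["orientation"]).inv().apply(np.atleast_2d(P)-ci["xyz"])
    return np.c_[ci["cx"]+ci["fx"]*p[:,0]/-p[:,2], ci["cy"]-ci["fy"]*p[:,1]/-p[:,2]]
def ray(ci,uv):
    d=np.array([(uv[0]-ci["cx"])/ci["fx"],-(uv[1]-ci["cy"])/ci["fy"],-1])
    return R.from_rotvec(ci["orientation"]).apply(d)
def world(c,P):  # c = x,y,z,yaw
    return R.from_euler("z",c[3]).apply(np.atleast_2d(P))+c[:3]
def local(c,P): return R.from_euler("z",-c[3]).apply(np.atleast_2d(P)-c[:3])
def onplane(ci,uv,z):
    d=ray(ci,uv); return ci["xyz"]+d*(z-ci["xyz"][2])/d[2]
E
python3 - <<'E'
from h import *
T,S=r.camera_info("top"),r.camera_info("scene")
t=lambda u,v:(189.6+u/5,119.6+v/5)
s=lambda u,v:(204.6+u/4,134.6+v/4)
L=[(T,t(55,133),(.13,.185,.045)),(T,t(630,40),(.13,-.185,.045)),(T,t(112,535),(-.13,.185,.045)),(T,t(707,437),(-.13,-.185,.084)),(T,t(683,290),(-.04,-.185,.084)),
(S,s(228,83),(-.13,.185,.045)),(S,s(518,175),(.13,.185,.045)),(S,s(372,563),(.13,-.185,.045)),(S,s(48,415),(-.13,-.185,.084))]
f=lambda c:np.concatenate([(proj(k,world(c,P))[0]-uv) for k,uv,P in L])
q=least_squares(f,[.65,-.02,0,.1],loss="soft_l1",f_scale=1)
print(q.x,np.degrees(q.x[3])); print(f(q.x).reshape(-1,2).round(1))
c=q.x; np.save("c.npy",c)
for nm,k,uv,z in[("tab top T",T,t(510,246),.09),("tab top S",S,s(268,370),.09),("lock T",T,t(362,134),.055),("lock S",S,s(408,350),.055),
 ("pad T",T,t(299,425),.045),("stop -y top T",T,t(260,430),.058),("bottle T base lip",T,t(422,400),.125),("tin",T,t(595,372),.133)]:
    print(nm,(local(c,onplane(k,uv,z+c[2]))[0]*1e3).round(1))
print("bar",world(c,[0,0,.18]),"tabgrip",world(c,[.012,-.089,.068]))
E
```

```text
[ 0.58508643  0.01817572 -0.00226656  0.12461769] 7.140067432915067
[[-0.6 -0.5]
 [-0.6 -0.2]
 [-1.6  0.1]
 [ 0.3 -0.1]
 [-0.2 -0.4]
 [-0.2 -0.1]
 [-0.2  0.4]
 [-0.6  0.2]
 [-1.3  1. ]]
tab top T [  0.5 -87.6  90. ]
tab top S [ 11.1 -86.5  90. ]
lock T [93.  -9.9 55. ]
lock S [ 99.7 -11.1  55. ]
pad T [-81.1  56.3  45. ]
stop -y top T [-81.9  79.4  58. ]
bottle T base lip [-87.3 -21.3 125. ]
tin [ -87.7 -120.5  133. ]
bar [[0.58508643 0.01817572 0.17773344]] tabgrip [[ 0.60805566 -0.06864256  0.06573344]]
```

```bash
cat >> h.py <<'E'
def goal(p_mm,tilt,sgn,grasp=True):
    """shift/turn (tool axes, 5deg units) to put grasp point at caddy-local p_mm with given tilt; sgn: tool y = sgn*caddy y"""
    c=np.load("c.npy"); t=np.radians(tilt)
    a=np.array([-np.sin(t),0,-np.cos(t)]); y=np.array([0,sgn,0.])
    M=R.from_euler("z",c[3])*R.from_matrix(np.c_[a,y,np.cross(a,y)])
    P=world(c,np.array(p_mm)/1e3+a*(.019 if grasp else 0))[0]
    o=r.get_obs(); O=R.from_rotvec(o["orientation"])
    return (O.inv().apply(P-o["tcp_pos"])).round(4), ((O.inv()*M).as_rotvec()/np.radians(5)).round(2)
def where():
    c=np.load("c.npy"); o=r.get_obs(); M=R.from_euler("z",-c[3])*R.from_rotvec(o["orientation"])
    a=M.as_matrix()
    print("t",round(o["clock"],2),"grasp local mm",((local(c,o["tcp_pos"])[0]-.019*a[:,0])*1e3).round(1),"F local",R.from_euler("z",-c[3]).apply(o["contact_force"]).round(1),"w",round(o["grip_width"]*1e3,1),"q",o["joints"].round(2))
    print(" toolx",a[:,0].round(3),"tooly",a[:,1].round(3))
E
python3 - <<'E'
from h import *
where()
for s in(1,-1): print(s,goal([90,-350,300],0,s),goal([170,-140,270],40,s))
E
```

```text
t 0.1 grasp local mm [-388.5 -591.2  229.6] F local [-0.3 -0.2  0.7] w 85.5 q [ 1.05  0.48  0.02  1.56 -0.01  1.11 -0.08]
 toolx [-0.001  0.002 -1.   ] tooly [ 0.288 -0.958 -0.002]
1 (array([-0.0703, -0.0932, -0.5277]), array([-3.265e+01, -3.000e-02,  1.000e-02])) (array([-0.0445, -0.2747, -0.6532]), array([-30.83,   1.63, -11.22]))
-1 (array([-0.0703, -0.0932, -0.5277]), array([3.35, 0.  , 0.02])) (array([-0.0445, -0.2747, -0.6532]), array([ 3.22, -7.94, -1.15]))
```

carry_out(
  targets=[0.085, -0.07, -0.093, -0.528, 3.35, 0, 0, 0.085, -0.07, -0.093, -0.528, 3.35, 0, 0, 0.085, -0.07, -0.093, -0.528, 3.35, 0, 0, 0.085, -0.07, -0.093, -0.528, 3.35, 0, 0, 0.085, -0.07, -0.093, -0.528, 3.35, 0, 0, 0.085, -0.07, -0.093, -0.528, 3.35, 0, 0, 0.085, -0.07, -0.093, -0.528, 3.35, 0, 0, 0.085, -0.07, -0.093, -0.528, 3.35, 0, 0, 0.085, -0.07, -0.093, -0.528, 3.35, 0, 0, 0.085, -0.07, -0.093, -0.528, 3.35, 0, 0],
  squeeze=40,
)

```text
clock: 1.35
tcp_pos: [0.7213, -0.3129, 0.277]
orientation: [2.155, 0.146, -2.156]
contact_force: [-0.4, -0.4, -0.4]
grip_width: 0.085
```

```bash
python3 - <<'E'
from h import *
where()
print(goal([160,-88,250],38,-1))
E
```

```text
t 1.35 grasp local mm [  94.  -345.5  298.3] F local [-0.4 -0.3 -0.4] w 85.0 q [ 0.34  0.64 -0.01  1.14  0.    1.37 -1.11]
 toolx [-0.     0.004 -1.   ] tooly [ 0.007 -1.    -0.004]
(array([ 0.0454, -0.2568, -0.056 ]), array([ 0.09, -7.6 ,  0.02]))
```

carry_out(
  targets=[0.085, 0.045, -0.257, -0.056, 0.1, -7.6, 0, 0.085, 0.045, -0.257, -0.056, 0.1, -7.6, 0, 0.085, 0.045, -0.257, -0.056, 0.1, -7.6, 0, 0.085, 0.045, -0.257, -0.056, 0.1, -7.6, 0, 0.085, 0.045, -0.257, -0.056, 0.1, -7.6, 0, 0.085, 0.045, -0.257, -0.056, 0.1, -7.6, 0, 0.085, 0.045, -0.257, -0.056, 0.1, -7.6, 0, 0.085, 0.045, -0.257, -0.056, 0.1, -7.6, 0],
)

```text
clock: 2.35
tcp_pos: [0.7532, -0.0306, 0.276]
orientation: [1.646, 0.12, -2.532]
contact_force: [0.9, 0.8, -3.6]
grip_width: 0.0846
```

```bash
python3 - <<'E'
from h import *
where()
for p in ([90,-88,170],[12,-88,68]): print(goal(p,38,-1))
ci=r.camera_info("wrist"); np.save("wci.npy",ci,allow_pickle=True)
im=r.grab_frame("wrist"); cv2.imwrite("pics/w1.png",im)
c=np.load("c.npy")
print(proj(ci,world(c,[[.012,-.087,.09],[.012,-.087,.068],[.098,-.01,.055],[.13,-.185,.045]])).round(0))
E
```

```text
t 2.35 grasp local mm [168.5 -69.2 295.6] F local [ 1.   0.7 -3.6] w 84.6 q [-0.24  0.93  0.53  0.78 -0.31  1.91 -1.29]
 toolx [-0.406 -0.006 -0.914] tooly [ 0.019 -1.    -0.002]
(array([0.1462, 0.0174, 0.0257]), array([ 0.19, -2.81, -0.09]))
(array([0.2711, 0.0162, 0.0556]), array([ 0.19, -2.81, -0.09]))
[[266. 203.]
 [266. 194.]
 [212. 139.]
 [343. 116.]]
```

View pics/w1.png

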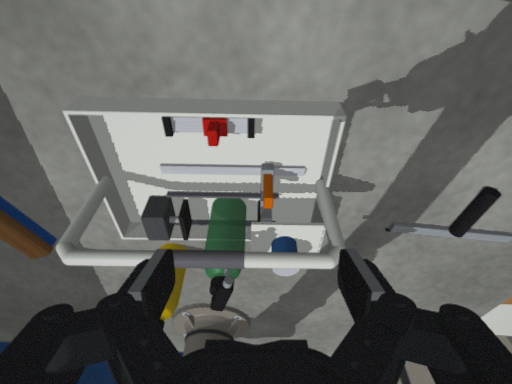

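The wrist view shows the tab at (268,188) and the lock grip at (213,138), both where the fit predicts them. I'll approach the tab now.

carry_out(
  targets=[0.085, 0.07, 0.017, 0.0, 0.2, -1.4, 0, 0.085, 0.14, 0.017, 0.02, 0.2, -2.8, 0, 0.085, 0.146, 0.017, 0.026, 0.2, -2.8, 0, 0.085, 0.146, 0.017, 0.026, 0.2, -2.8, 0, 0.085, 0.146, 0.017, 0.026, 0.2, -2.8, 0],
)

```text
clock: 3.02
tcp_pos: [0.6776, -0.0708, 0.1628]
orientation: [1.35, 0.035, -2.71]
contact_force: [0.1, 0.0, 0.9]
grip_width: 0.0852
```

```bash
python3 - <<'E'
from h import *
where()
for p in ([45,-88,110],[12,-88,68]): print(goal(p,38,-1))
E
```

```text
t 3.02 grasp local mm [ 92.2 -99.5 180.2] F local [0.1 0.  0.9] w 85.2 q [-0.18  0.97  0.35  0.99 -0.13  1.85 -1.34]
 toolx [-0.604 -0.017 -0.797] tooly [-0.012 -0.999  0.03 ]
(array([ 0.0843, -0.0133, -0.0042]), array([-0.32, -0.18, -0.19]))
(array([ 0.1377, -0.0142, -0.0032]), array([-0.32, -0.18, -0.19]))
```

carry_out(
  targets=[0.06, 0.03, -0.013, -0.004, -0.3, -0.2, -0.2, 0.06, 0.06, -0.013, -0.004, -0.3, -0.2, -0.2, 0.06, 0.085, -0.014, -0.004, -0.3, -0.2, -0.2, 0.06, 0.11, -0.014, -0.004, -0.3, -0.2, -0.2, 0.06, 0.13, -0.014, -0.003, -0.3, -0.2, -0.2, 0.06, 0.137, -0.014, -0.003, -0.3, -0.2, -0.2, 0.06, 0.137, -0.014, -0.003, -0.3, -0.2, -0.2, 0.06, 0.137, -0.014, -0.003, -0.3, -0.2, -0.2],
)

```text
clock: 4.03
tcp_pos: [0.598, -0.0693, 0.0523]
orientation: [1.329, 0.081, -2.723]
contact_force: [-0.4, -0.3, -0.4]
grip_width: 0.0601
```

```bash
python3 - <<'E'
from h import *
where()
print(goal([12,-88,68],38,-1))
ci=r.camera_info("wrist")
im=r.grab_frame("wrist"); cv2.imwrite("pics/w2.png",im)
E
```

```text
t 4.03 grasp local mm [ 13.6 -88.4  69.6] F local [-0.4 -0.2 -0.4] w 60.1 q [-0.2   0.95  0.32  1.31 -0.14  1.57 -1.32]
 toolx [-0.615  0.001 -0.788] tooly [-0.002 -1.     0.001]
(array([ 0.0023, -0.0004,  0.0003]), array([-0.02, -0.  ,  0.01]))
```

View pics/w2.png

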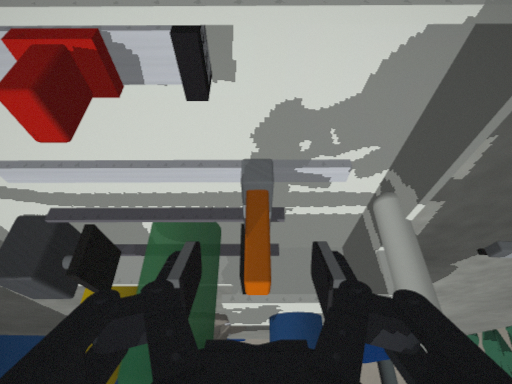

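The tab is at (257,240), centred between the fingers. I'll close on it.

carry_out(
  targets=[0.0, 0.002, 0, 0, 0, 0, 0, 0.0, 0.002, 0, 0, 0, 0, 0, 0.0, 0.002, 0, 0, 0, 0, 0, 0.0, 0.002, 0, 0, 0, 0, 0, 0.0, 0.002, 0, 0, 0, 0, 0, 0.0, 0.002, 0, 0, 0, 0, 0],
  squeeze=40,
)

```text
clock: 4.82
tcp_pos: [0.5968, -0.0696, 0.0508]
orientation: [1.329, 0.08, -2.723]
contact_force: [1.4, -0.6, 2.6]
grip_width: 0.013
```

```bash
python3 - <<'E'
from h import *
where()
print(goal([13,-50,68],38,-1))
E
```

```text
t 4.83 grasp local mm [ 12.4 -88.5  68. ] F local [ 1.3 -0.8  2.6] w 13.0 q [-0.2   0.95  0.32  1.31 -0.14  1.57 -1.32]
 toolx [-0.615  0.    -0.788] tooly [-0.002 -1.     0.001]
(array([-0.0003, -0.0385, -0.0004]), array([-0.02, -0.01,  0.  ]))
```

carry_out(
  targets=[0.0, 0, -0.004, 0, 0, 0, 0, 0.0, 0, -0.008, 0, 0, 0, 0, 0.0, 0, -0.012, 0, 0, 0, 0, 0.0, 0, -0.015, 0, 0, 0, 0, 0.0, 0, -0.018, 0, 0, 0, 0, 0.0, 0, -0.021, 0, 0, 0, 0, 0.0, 0, -0.024, 0, 0, 0, 0, 0.0, 0, -0.027, 0, 0, 0, 0, 0.0, 0, -0.03, 0, 0, 0, 0, 0.0, 0, -0.033, 0, 0, 0, 0, 0.0, 0, -0.036, 0, 0, 0, 0, 0.0, 0, -0.039, 0, 0, 0, 0],
)

```text
clock: 6.32
tcp_pos: [0.5924, -0.0345, 0.0508]
orientation: [1.329, 0.073, -2.721]
contact_force: [3.0, -8.7, 0.2]
grip_width: 0.0128
```

```bash
python3 - <<'E'
from h import *
where()
im=r.grab_frame("wrist"); cv2.imwrite("pics/w3.png",im)
ci=r.camera_info("wrist"); c=np.load("c.npy")
for y in (.03,.04,.05,.055,.06): print(y,proj(ci,world(c,[[-.05,y,.06],[-.08,y,.06],[-.05,y,.017]])).round(0).tolist())
E
```

```text
t 6.33 grasp local mm [ 12.3 -53.1  68. ] F local [ 1.9 -9.   0.2] w 12.8 q [-0.24  0.94  0.31  1.33 -0.15  1.56 -1.37]
 toolx [-0.615 -0.003 -0.789] tooly [-0.002 -1.     0.006]
0.03 [[148.0, 275.0], [159.0, 286.0], [159.0, 225.0]]
0.04 [[135.0, 275.0], [148.0, 286.0], [147.0, 225.0]]
0.05 [[122.0, 275.0], [136.0, 286.0], [135.0, 225.0]]
0.055 [[116.0, 275.0], [130.0, 286.0], [129.0, 225.0]]
0.06 [[109.0, 275.0], [124.0, 286.0], [123.0, 225.0]]
```

View pics/w3.png

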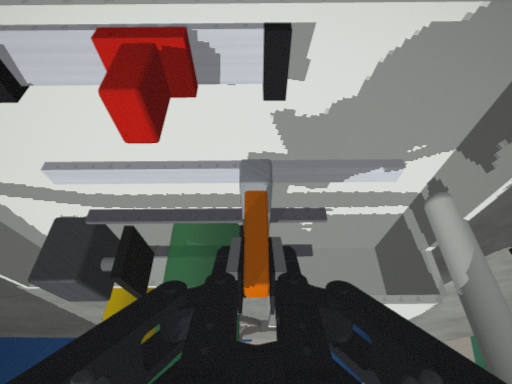

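The pad is at (133,260), about a centimetre past the bottle's left edge at (167,255). I'll carry on slowly and watch the force.

carry_out(
  targets=[0.0, 0, -0.005, 0, 0, 0, 0, 0.0, 0, -0.007, 0, 0, 0, 0, 0.0, 0, -0.009, 0, 0, 0, 0, 0.0, 0, -0.011, 0, 0, 0, 0, 0.0, 0, -0.013, 0, 0, 0, 0],
)

```text
clock: 7.0
tcp_pos: [0.5911, -0.0246, 0.0508]
orientation: [1.33, 0.066, -2.719]
contact_force: [2.9, -8.3, 0.9]
grip_width: 0.0127
```

carry_out(
  targets=[0.0, 0, -0.004, 0, 0, 0, 0, 0.0, 0, -0.005, 0, 0, 0, 0, 0.0, 0, -0.006, 0, 0, 0, 0],
)

```text
clock: 7.38
tcp_pos: [0.5908, -0.0219, 0.0508]
orientation: [1.331, 0.06, -2.717]
contact_force: [2.1, -8.0, 0.2]
grip_width: 0.0131
```

carry_out(
  targets=[0.0, 0, -0.004, 0, 0, 0, 0, 0.0, 0, -0.005, 0, 0, 0, 0],
)

```text
clock: 7.62
tcp_pos: [0.5906, -0.0202, 0.0508]
orientation: [1.332, 0.054, -2.715]
contact_force: [2.3, -7.7, -0.1]
grip_width: 0.013
```

```bash
python3 - <<'E'
from h import *
where(); print(goal([12.4,-38.5,68],38,-1))
E
```

```text
t 7.62 grasp local mm [ 12.3 -38.5  68. ] F local [ 1.4 -8.  -0.1] w 13.0 q [-0.27  0.94  0.31  1.34 -0.16  1.56 -1.39]
 toolx [-0.613 -0.013 -0.79 ] tooly [-0.004 -1.     0.02 ]
(array([-0.    , -0.0003, -0.    ]), array([-0.17, -0.04, -0.15]))
```

carry_out(
  targets=[0.0, 0, -0.004, 0, 0, 0, 0, 0.0, 0, -0.005, 0, 0, 0, 0],
)

```text
clock: 7.88
tcp_pos: [0.5904, -0.0184, 0.0508]
orientation: [1.332, 0.048, -2.713]
contact_force: [2.5, -8.2, -0.3]
grip_width: 0.0129
```

carry_out(
  targets=[0.0, 0, -0.004, 0, 0, 0, 0, 0.0, 0, -0.005, 0, 0, 0, 0],
)

```text
clock: 8.12
tcp_pos: [0.5902, -0.0166, 0.0508]
orientation: [1.333, 0.042, -2.711]
contact_force: [1.7, -9.5, 1.1]
grip_width: 0.0131
```

```bash
python3 - <<'E'
from h import *
where(); print(goal([12.4,-38.5,68],38,-1))
E
```

```text
t 8.12 grasp local mm [ 12.3 -34.8  68.1] F local [ 0.5 -9.6  1.1] w 13.1 q [-0.28  0.94  0.31  1.34 -0.16  1.55 -1.4 ]
 toolx [-0.612 -0.019 -0.791] tooly [-0.004 -1.     0.028]
(array([ 0.0001,  0.0033, -0.0001]), array([-0.24, -0.05, -0.22]))
```

carry_out(
  targets=[0.0, 0, -0.004, 0, -0.2, 0, -0.2, 0.0, 0, -0.005, 0, -0.2, 0, -0.2],
)

```text
clock: 8.38
tcp_pos: [0.59, -0.0151, 0.0507]
orientation: [1.335, 0.071, -2.717]
contact_force: [2.5, -7.9, 0.4]
grip_width: 0.0125
```

carry_out(
  targets=[0.0, 0, -0.004, 0, -0.1, 0, -0.1, 0.0, 0, -0.005, 0, -0.1, 0, -0.1],
)

```text
clock: 8.62
tcp_pos: [0.5899, -0.0138, 0.0507]
orientation: [1.337, 0.081, -2.719]
contact_force: [3.4, -7.9, 0.5]
grip_width: 0.0131
```

carry_out(
  targets=[0.0, 0, -0.004, 0, -0.1, 0, -0.1, 0.0, 0, -0.005, 0, -0.1, 0, -0.1],
)

```text
clock: 8.88
tcp_pos: [0.5897, -0.0126, 0.0507]
orientation: [1.338, 0.091, -2.72]
contact_force: [2.8, -6.7, -0.6]
grip_width: 0.0134
```

carry_out(
  targets=[0.0, 0, -0.004, 0, -0.1, 0, -0.1, 0.0, 0, -0.005, 0, -0.1, 0, -0.1],
)

```text
clock: 9.12
tcp_pos: [0.5896, -0.0115, 0.0507]
orientation: [1.34, 0.1, -2.722]
contact_force: [3.5, -7.8, -0.7]
grip_width: 0.013
```

```bash
python3 - <<'E'
from h import *
where(); print(goal([12.4,-29.5,68],38,-1))
im=r.grab_frame("wrist"); cv2.imwrite("pics/w4.png",cv2.resize(im[200:330,0:260],None,fx=3,fy=3,interpolation=cv2.INTER_CUBIC))
E
```

```text
t 9.12 grasp local mm [ 12.4 -30.2  68. ] F local [ 2.5 -8.2 -0.7] w 13.0 q [-0.26  0.93  0.3   1.34 -0.17  1.55 -1.38]
 toolx [-0.609  0.01  -0.793] tooly [-0.001 -1.    -0.012]
(array([-0.    , -0.0005,  0.0001]), array([ 0.08, -0.09,  0.11]))
```

View pics/w4.png

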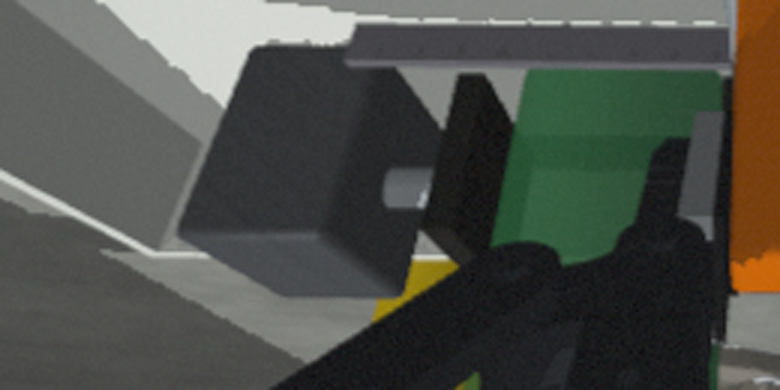

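The bottle's left edge is almost touching the pad at crop (505,180).

carry_out(
  targets=[0.0, 0, -0.004, 0, 0.05, 0, 0.05, 0.0, 0, -0.005, 0, 0.05, 0, 0.05],
)

```text
clock: 9.43
tcp_pos: [0.5894, -0.0097, 0.0507]
orientation: [1.34, 0.083, -2.718]
contact_force: [3.4, -7.7, -0.7]
grip_width: 0.0128
```

carry_out(
  targets=[0.0, 0, -0.004, 0, 0, 0, 0, 0.0, 0, -0.005, 0, 0, 0, 0],
)

```text
clock: 9.68
tcp_pos: [0.5893, -0.0086, 0.0506]
orientation: [1.341, 0.075, -2.715]
contact_force: [3.8, -9.8, -1.2]
grip_width: 0.0132
```

carry_out(
  targets=[0.0, 0, -0.004, 0, 0, 0, 0, 0.0, 0, -0.005, 0, 0, 0, 0],
)

```text
clock: 9.93
tcp_pos: [0.5892, -0.0081, 0.0506]
orientation: [1.342, 0.066, -2.713]
contact_force: [3.9, -11.3, -0.9]
grip_width: 0.0132
```

carry_out(
  targets=[0.0, 0, -0.005, 0, -0.1, 0, -0.1, 0.0, 0, -0.006, 0, -0.1, 0, -0.1],
)

```text
clock: 10.18
tcp_pos: [0.5892, -0.0074, 0.0506]
orientation: [1.344, 0.073, -2.713]
contact_force: [4.3, -12.1, -0.5]
grip_width: 0.0134
```

carry_out(
  targets=[0.0, 0, -0.005, 0, -0.1, 0, -0.1, 0.0, 0, -0.006, 0, -0.1, 0, -0.1],
)

```text
clock: 10.42
tcp_pos: [0.5891, -0.0071, 0.0506]
orientation: [1.345, 0.079, -2.714]
contact_force: [3.9, -12.7, -1.4]
grip_width: 0.0128
```

carry_out(
  targets=[0.0, 0, -0.006, 0, -0.1, 0, -0.1, 0.0, 0, -0.007, 0, -0.1, 0, -0.1],
)

```text
clock: 10.68
tcp_pos: [0.5891, -0.0065, 0.0506]
orientation: [1.347, 0.083, -2.714]
contact_force: [4.5, -13.1, -1.9]
grip_width: 0.0131
```

carry_out(
  targets=[0.0, 0, -0.006, 0, 0, 0, 0, 0.0, 0, -0.007, 0, 0, 0, 0],
)

```text
clock: 10.92
tcp_pos: [0.5891, -0.0061, 0.0506]
orientation: [1.349, 0.07, -2.71]
contact_force: [4.4, -14.4, -2.0]
grip_width: 0.0131
```

```bash
python3 - <<'E'
from h import *
where(); print(goal([12.4,-25.5,68],38,-1))
E
```

```text
t 10.93 grasp local mm [ 12.4 -24.4  68. ] F local [  2.6 -14.8  -2. ] w 13.1 q [-0.28  0.93  0.3   1.35 -0.17  1.54 -1.4 ]
 toolx [-0.603 -0.006 -0.797] tooly [-0.002 -1.     0.01 ]
(array([0.    , 0.001 , 0.0003]), array([-0.09, -0.18, -0.07]))
```

carry_out(
  targets=[0.0, 0, -0.003, 0, 0, 0, 0, 0.0, 0, 0.0, 0, 0, 0, 0, 0.0, 0, 0.0, 0, 0, 0, 0, 0.02, 0, 0, 0, 0, 0, 0, 0.04, 0, 0, 0, 0, 0, 0, 0.05, 0, 0, 0, 0, 0, 0, 0.05, 0, 0, 0, 0, 0, 0, 0.05, 0, 0, 0, 0, 0, 0],
)

```text
clock: 11.92
tcp_pos: [0.5891, -0.006, 0.0506]
orientation: [1.349, 0.07, -2.71]
contact_force: [0.2, 0.0, 0.5]
grip_width: 0.0502
```

```bash
python3 - <<'E'
from h import *
where(); print(goal([100,-25,181],37,-1)); print(goal([100,-15,120],10,-1))
im=r.grab_frame("wrist"); cv2.imwrite("pics/w5.png",im)
E
```

```text
t 11.93 grasp local mm [ 12.4 -24.4  68. ] F local [0.2 0.  0.5] w 50.2 q [-0.28  0.93  0.3   1.35 -0.17  1.54 -1.4 ]
 toolx [-0.604 -0.006 -0.797] tooly [-0.002 -1.     0.01 ]
(array([-0.143 ,  0.0014, -0.0017]), array([-0.09,  0.02, -0.07]))
(array([-0.0965, -0.0092, -0.047 ]), array([-0.07,  5.42, -0.09]))
```

View pics/w5.png

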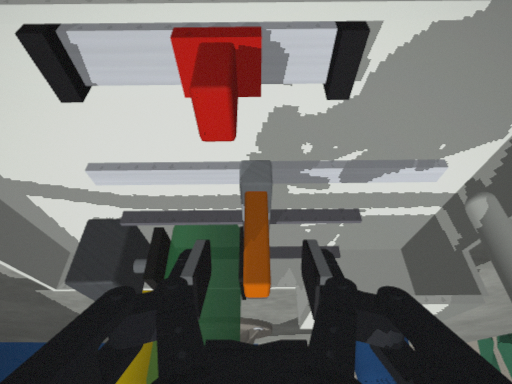

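The tab at (257,240) is still centred between the open fingers, so the jaw stayed put. The bottle rests against the pad at (160,260). Next I'll back out and go to the lock.

carry_out(
  targets=[0.06, -0.04, 0.001, -0.001, 0, 0, 0, 0.06, -0.09, 0.001, -0.001, 0, 0, 0, 0.06, -0.143, 0.001, -0.002, 0, 0, 0, 0.06, -0.15, -0.013, -0.03, 0, 2, 0, 0.06, -0.15, -0.013, -0.045, 0, 4, 0, 0.06, -0.15, -0.013, -0.05, 0, 5.4, 0, 0.06, -0.15, -0.013, -0.05, 0, 5.4, 0, 0.06, -0.15, -0.013, -0.05, 0, 5.4, 0],
)

```text
clock: 12.98
tcp_pos: [0.717, 0.024, 0.1401]
orientation: [1.951, 0.109, -2.331]
contact_force: [0.8, 0.2, 0.3]
grip_width: 0.0597
```

```bash
python3 - <<'E'
from h import *
where(); print(goal([98,-10.5,100],10,-1)); print(goal([98,-10.5,43],10,-1))
im=r.grab_frame("wrist"); cv2.imwrite("pics/w6.png",im)
ci=r.camera_info("wrist");c=np.load("c.npy")
print(proj(ci,world(c,[[.098,-.0105,.055],[-.08,.05,.06]])))
m=cv2.inRange(cv2.cvtColor(im,cv2.COLOR_BGR2HSV),(0,170,100),(6,255,255)); n,_,st,ce=cv2.connectedComponentsWithStats(m)
for s,q in zip(st[1:],ce[1:]):
    if s[4]>80: print(s,q.round(0))
E
```

```text
t 12.97 grasp local mm [135.  -10.5 161. ] F local [0.8 0.1 0.3] w 59.7 q [-0.31  0.73  0.32  1.34 -0.2   1.28 -1.43]
 toolx [-0.177 -0.009 -0.984] tooly [-0.002 -1.     0.009]
(array([ 0.0666, -0.0007,  0.0256]), array([-0.04,  0.04, -0.1 ]))
(array([ 0.1227, -0.0012,  0.0155]), array([-0.04,  0.04, -0.1 ]))
[[254.7378173  211.40202444]
 [206.33155983 337.03751028]]
[239 185  32  36 666] [254. 200.]
```

View pics/w6.png

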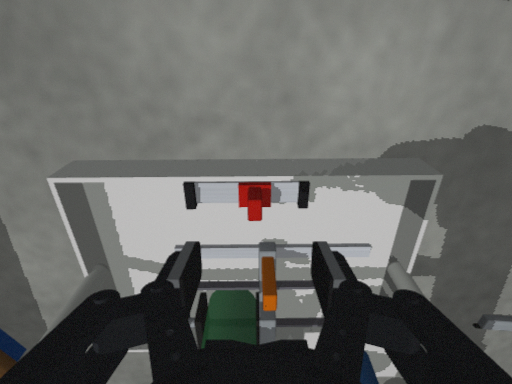

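The lock grip's top is at (255,212), against a prediction of (254.7,211). I'll descend to it and close.

carry_out(
  targets=[0.06, 0.04, -0.001, 0.026, 0, 0, -0.1, 0.06, 0.066, -0.001, 0.026, 0, 0, -0.1, 0.06, 0.09, -0.001, 0.02, 0, 0, -0.1, 0.06, 0.11, -0.001, 0.017, 0, 0, -0.1, 0.06, 0.122, -0.001, 0.0155, 0, 0, -0.1, 0.06, 0.122, -0.001, 0.0155, 0, 0, -0.1, 0.03, 0.122, -0.001, 0.0155, 0, 0, -0.1, 0.0, 0.122, -0.001, 0.0155, 0, 0, -0.1, 0.0, 0.122, -0.001, 0.0155, 0, 0, -0.1, 0.0, 0.122, -0.001, 0.0155, 0, 0, -0.1, 0.0, 0.122, -0.001, 0.0155, 0, 0, -0.1],
  squeeze=30,
)

```text
clock: 14.4
tcp_pos: [0.6814, 0.0195, 0.0233]
orientation: [1.956, 0.118, -2.335]
contact_force: [-0.5, 1.2, 6.3]
grip_width: 0.0133
```

```bash
python3 - <<'E'
from h import *
where()
E
```

```text
t 14.4 grasp local mm [ 99.1 -10.6  44.3] F local [-0.4  1.3  6.3] w 13.3 q [-0.3   0.8   0.28  1.51 -0.22  1.04 -1.4 ]
 toolx [-0.175 -0.    -0.984] tooly [-0.003 -1.     0.001]
```

carry_out(
  targets=[0.0, -0.001, -0.004, 0, 0, 0, 0, 0.0, -0.001, -0.008, 0, 0, 0, 0, 0.0, -0.001, -0.012, 0, 0, 0, 0, 0.0, -0.001, -0.016, 0, 0, 0, 0, 0.0, -0.001, -0.02, 0, 0, 0, 0, 0.0, -0.001, -0.024, 0, 0, 0, 0, 0.0, -0.001, -0.028, 0, 0, 0, 0, 0.0, -0.001, -0.032, 0, 0, 0, 0, 0.0, -0.001, -0.036, 0, 0, 0, 0, 0.0, -0.001, -0.038, 0, 0, 0, 0, 0.0, -0.001, -0.04, 0, 0, 0, 0, 0.0, -0.001, -0.042, 0, 0, 0, 0],
)

```text
clock: 15.9
tcp_pos: [0.6774, 0.049, 0.0236]
orientation: [1.954, 0.096, -2.33]
contact_force: [8.5, -23.9, -18.9]
grip_width: 0.013
```

```bash
python3 - <<'E'
from h import *
where()
E
```

```text
t 15.9 grasp local mm [98.8 19.4 44.6] F local [  5.5 -24.8 -18.9] w 13.0 q [-0.35  0.79  0.29  1.52 -0.22  1.04 -1.45]
 toolx [-0.175 -0.014 -0.984] tooly [-0.008 -1.     0.015]
```

```bash
python3 - <<'E'
from h import *
c=np.load("c.npy")
ci=r.camera_info("wrist")
im=r.grab_frame("wrist"); cv2.imwrite("pics/w7.png",im)
# scale from w5/top: rail blocks
T=r.camera_info("top"); t=lambda u,v:(189.6+u/5,119.6+v/5)
for nm,uv,z in[("block L inner",t(268,160),.02),("block L outer",t(250,160),.02),("block R inner",t(435,130),.02),("base L",t(336,145),.02),("base R",t(389,145),.02)]:
    print(nm,(local(c,onplane(T,uv,z))[0]*1e3).round(1))
E
```

```text
block L inner [95.  53.  22.3]
block L outer [96.9 64.5 22.3]
block R inner [ 97.2 -56.5  22.3]
base L [97.7  8.1 22.3]
base R [ 92.2 -25.7  22.3]
```

View pics/w7.png

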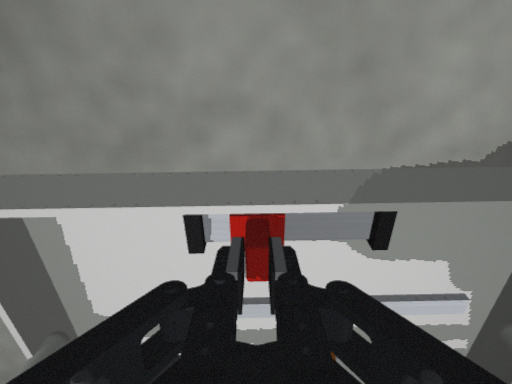

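The lock has moved 30 mm and then met 25 N. The base's left edge is at (230,225) and still shows a gap to the black block's inner face at (205,230). That could be the end stop or an obstruction at the fingers, so I'll release, back off and check by pushing from behind with the fingers closed.

carry_out(
  targets=[0.0, 0, 0, 0, 0, 0, 0, 0.0, 0, 0, 0, 0, 0, 0, 0.04, 0, 0, 0, 0, 0, 0, 0.04, 0, 0, 0, 0, 0, 0, 0.04, 0, 0, 0, 0, 0, 0],
)

```text
clock: 16.58
tcp_pos: [0.6779, 0.05, 0.0247]
orientation: [1.955, 0.098, -2.329]
contact_force: [-0.2, 0.6, -0.1]
grip_width: 0.04
```

```bash
python3 - <<'E'
from h import *
where(); c=np.load("c.npy")
ci=r.camera_info("wrist"); im=r.grab_frame("wrist"); cv2.imwrite("pics/w8.png",im)
hsv=cv2.cvtColor(im,cv2.COLOR_BGR2HSV); m=cv2.inRange(hsv,(0,170,90),(6,255,255))
ys,xs=np.nonzero(m); print("red bbox",xs.min(),xs.max(),ys.min(),ys.max())
# per-row extents: base (top rows) and grip (lower rows)
for v in range(ys.min(),ys.max()+1,6):
    row=xs[ys==v]; d=np.nonzero((im[v].max(1)<45))[0]
    print(v,row.min(),row.max(),"dark",[ (g[0],g[-1]) for g in np.split(d,np.nonzero(np.diff(d)>1)[0]+1) if len(g)>5])
for y in(.02,.03): print(y,proj(ci,world(c,[[.098,y-.007,.055],[.098,y+.007,.055],[.11,y-.017,.025],[.11,y+.017,.025],[.11,.053,.022]])).round(1).tolist())
print(goal([98,-20,110],10,-1))
E
```

```text
t 16.57 grasp local mm [99.4 20.3 45.7] F local [-0.1  0.6 -0.1] w 40.0 q [-0.35  0.79  0.29  1.52 -0.22  1.04 -1.45]
 toolx [-0.174 -0.013 -0.985] tooly [-0.007 -1.     0.015]
red bbox 232 285 214 279
214 254 254 dark [(np.int64(375), np.int64(396))]
220 232 285 dark [(np.int64(187), np.int64(203)), (np.int64(374), np.int64(394))]
226 233 285 dark [(np.int64(188), np.int64(204)), (np.int64(373), np.int64(393))]
232 233 285 dark [(np.int64(189), np.int64(205)), (np.int64(372), np.int64(391))]
238 233 284 dark [(np.int64(189), np.int64(205)), (np.int64(370), np.int64(390))]
244 234 284 dark [(np.int64(190), np.int64(203)), (np.int64(293), np.int64(298)), (np.int64(371), np.int64(388))]
250 249 272 dark [(np.int64(191), np.int64(201)), (np.int64(212), np.int64(219)), (np.int64(293), np.int64(300)), (np.int64(311), np.int64(317))]
256 249 272 dark [(np.int64(190), np.int64(198)), (np.int64(210), np.int64(219)), (np.int64(293), np.int64(301)), (np.int64(313), np.int64(322))]
262 249 271 dark [(np.int64(187), np.int64(196)), (np.int64(209), np.int64(219)), (np.int64(293), np.int64(303)), (np.int64(316), np.int64(325))]
268 249 271 dark [(np.int64(184), np.int64(194)), (np.int64(207), np.int64(219)), (np.int64(293), np.int64(305)), (np.int64(318), np.int64(327))]
274 249 271 dark [(np.int64(182), np.int64(192)), (np.int64(205), np.int64(218)), (np.int64(293), np.int64(307)), (np.int64(320), np.int64(330))]
0.02 [[269.1, 264.5], [243.4, 264.9], [282.9, 216.2], [227.8, 217.0], [202.6, 214.8]]
0.03 [[250.8, 264.8], [225.0, 265.2], [266.7, 216.4], [211.6, 217.2], [202.6, 214.8]]
(array([-0.0628,  0.0407,  0.012 ]), array([-0.12,  0.01, -0.15]))
```

carry_out(
  targets=[0.04, -0.03, 0, 0.006, -0.1, 0, -0.15, 0.04, -0.06, 0.0, 0.012, -0.1, 0, -0.15, 0.0, -0.06, 0.035, 0.012, -0.1, 0, -0.15, 0.0, -0.06, 0.041, 0.012, -0.1, 0, -0.15, 0.0, -0.045, 0.041, 0.01, -0.1, 0, -0.15, 0.0, -0.02, 0.041, 0.005, -0.1, 0, -0.15, 0.0, -0.001, 0.041, 0.0, -0.1, 0, -0.15, 0.0, -0.001, 0.041, 0.0, -0.1, 0, -0.15, 0.0, -0.001, 0.041, 0.0, -0.1, 0, -0.15],
)

```text
clock: 17.75
tcp_pos: [0.6831, 0.0094, 0.0263]
orientation: [1.956, 0.121, -2.332]
contact_force: [-0.4, -0.7, -0.3]
grip_width: -0.0003
```

```bash
python3 - <<'E'
from h import *
where(); print(r.get_obs()["moment"].round(2))
E
```

```text
t 17.75 grasp local mm [ 99.5 -20.9  47.3] F local [-0.5 -0.6 -0.3] w -0.3 q [-0.29  0.79  0.29  1.51 -0.22  1.05 -1.38]
 toolx [-0.174 -0.    -0.985] tooly [-0.001 -1.     0.   ]
[ 0.04 -0.17  0.05]
```

carry_out(
  targets=[0.0, 0, -0.005, 0, 0, 0, 0, 0.0, 0, -0.01, 0, 0, 0, 0, 0.0, 0, -0.014, 0, 0, 0, 0, 0.0, 0, -0.017, 0, 0, 0, 0, 0.0, 0, -0.02, 0, 0, 0, 0, 0.0, 0, -0.023, 0, 0, 0, 0, 0.0, 0, -0.026, 0, 0, 0, 0],
)

```text
clock: 18.62
tcp_pos: [0.6804, 0.0305, 0.0264]
orientation: [1.956, 0.112, -2.33]
contact_force: [2.1, -10.1, -0.9]
grip_width: 0.0001
```

```bash
python3 - <<'E'
from h import *
where(); print(r.get_obs()["moment"].round(2))
im=r.grab_frame("wrist"); ci=r.camera_info("wrist"); c=np.load("c.npy")
m=cv2.inRange(cv2.cvtColor(im,cv2.COLOR_BGR2HSV),(0,170,90),(6,255,255)); ys,xs=np.nonzero(m)
v=ys.min()+16; row=xs[ys==v]; print(row.min(),row.max(),"base y at z25:",[(local(c,onplane(ci,(u,v),.023))[0]*1e3).round(1) for u in(row.min(),row.max())])
E
```

```text
t 18.62 grasp local mm [99.4  0.5 47.3] F local [  0.8 -10.3  -0.9] w 0.1 q [-0.32  0.79  0.29  1.52 -0.22  1.04 -1.42]
 toolx [-0.174 -0.006 -0.985] tooly [-0.003 -1.     0.006]
[-2.3  -0.67  0.42]
202 253 base y at z25: [array([99.3, 34.4, 25.3]), array([99. ,  1.8, 25.3])]
```

carry_out(
  targets=[0.0, 0, -0.007, 0, 0, 0, 0, 0.0, 0, -0.009, 0, 0, 0, 0, 0.0, 0, -0.011, 0, 0, 0, 0, 0.0, 0, -0.011, 0, 0, 0, 0],
)

```text
clock: 19.18
tcp_pos: [0.6802, 0.0309, 0.0266]
orientation: [1.957, 0.092, -2.326]
contact_force: [3.2, -16.3, -1.6]
grip_width: 0.0002
```

```bash
python3 - <<'E'
from h import *
where(); print(r.get_obs()["moment"].round(2))
im=r.grab_frame("wrist"); ci=r.camera_info("wrist"); c=np.load("c.npy")
m=cv2.inRange(cv2.cvtColor(im,cv2.COLOR_BGR2HSV),(0,170,90),(6,255,255)); ys,xs=np.nonzero(m)
v=ys.min()+16; row=xs[ys==v]; print(row.min(),row.max(),"base y at z25:",[(local(c,onplane(ci,(u,v),.023))[0]*1e3).round(1) for u in(row.min(),row.max())])
g=im[v].max(1); d=np.nonzero(g<45)[0]; 
print([(int(q[0]),int(q[-1]),(local(c,onplane(ci,(q[-1] if q[0]<256 else q[0],v),.02))[0]*1e3).round(1)) for q in np.split(d,np.nonzero(np.diff(d)>1)[0]+1) if len(q)>5])
cv2.imwrite("pics/w9.png",cv2.resize(im[180:320,130:400],None,fx=2.8,fy=2.8))
E
```

```text
t 19.18 grasp local mm [99.2  1.1 47.6] F local [  1.2 -16.5  -1.6] w 0.2 q [-0.33  0.79  0.29  1.52 -0.22  1.04 -1.43]
 toolx [-0.172 -0.017 -0.985] tooly [-0.008 -1.     0.019]
[-3.57 -1.06  0.57]
202 254 base y at z25: [array([101. ,  34.7,  25.3]), array([100.3,   1.7,  25.3])]
[(158, 176, array([99.3, 52.1, 22.3])), (342, 360, array([ 97.1, -56. ,  22.3]))]
```

View pics/w9.png

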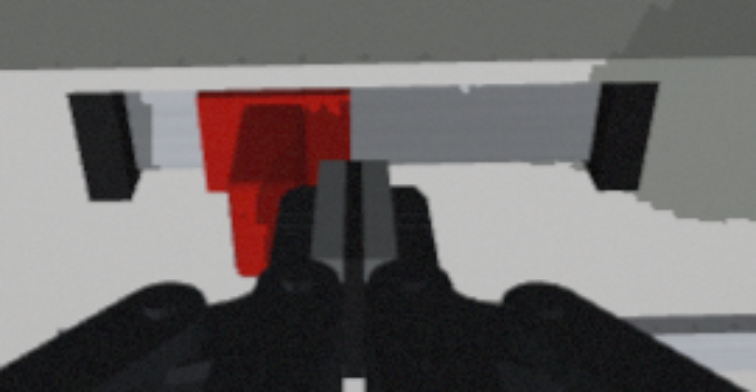

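Pushed from behind with 16 N, the lock stays at y≈18.2 mm. It stopped in the same place when gripped, with nothing in its way. That is 20 mm past the rail's middle (blocks at 52 and −56 mm), so it is the end stop of a 40 mm range centred on the rail. I'll back off clear.

carry_out(
  targets=[0.0, 0, 0.0, 0, 0, 0, 0, 0.0, 0, 0.01, 0, 0, 0, 0, 0.0, -0.03, 0.012, 0, 0, 0, 0, 0.0, -0.08, 0.012, -0.02, 0, 0, 0, 0.0, -0.13, 0.012, -0.04, 0, 0, 0, 0.0, -0.19, 0.03, -0.06, 0, 0, 0, 0.0, -0.22, 0.09, -0.08, 0, 0, 0, 0.0, -0.22, 0.15, -0.08, 0, 0, 0, 0.0, -0.22, 0.21, -0.08, 0, 0, 0, 0.0, -0.22, 0.26, -0.08, 0, 0, 0, 0.0, -0.22, 0.26, -0.08, 0, 0, 0, 0.0, -0.22, 0.26, -0.08, 0, 0, 0],
)

```text
clock: 20.72
tcp_pos: [0.8259, -0.2093, 0.2339]
orientation: [1.957, 0.095, -2.327]
contact_force: [0.4, -0.0, -0.8]
grip_width: 0.0
```

```bash
python3 - <<'E'
from h import *
where(); c=np.load("c.npy")
T,S=r.camera_info("top"),r.camera_info("scene")
ims={}
for n in("top","scene"):
    ims[n]=r.grab_frame(n); cv2.imwrite(f"pics/{n}9.png",ims[n])
def blob(im,lo,hi,box):
    u0,u1,v0,v1=box; m=cv2.inRange(cv2.cvtColor(im,cv2.COLOR_BGR2HSV),lo,hi)[v0:v1,u0:u1]
    n,_,st,ce=cv2.connectedComponentsWithStats(m)
    if n<2: return None
    k=1+st[1:,4].argmax(); return ce[k]+[u0,v0],st[k]
G=((60,80,30),(90,255,255)); O=((8,150,100),(18,255,255)); Rd=((0,170,90),(6,255,255))
for n,ci,bx in(("top",T,(190,340,120,235)),("scene",S,(205,345,135,280))):
    old=cv2.imread(f"pics/{n}0.png")
    for nm,cl,z in(("green",G,.1),("orange",O,.09),("red",Rd,.05)):
        for tag,im in(("old",old),("new",ims[n])):
            b=blob(im,*cl,bx)
            if b: print(n,nm,tag,b[0].round(1),b[1].tolist(),(local(c,onplane(ci,b[0],z+c[2]))[0]*1e3).round(1))
d=cv2.absdiff(cv2.GaussianBlur(cv2.imread("pics/top0.png"),(5,5),0),cv2.GaussianBlur(ims["top"],(5,5),0)).max(2)>40
n,_,st,ce=cv2.connectedComponentsWithStats(d.astype(np.uint8))
print([(s[:2].tolist(),int(s[4])) for s in st[1:] if s[4]>25])
E
```

```text
t 20.73 grasp local mm [ 213.9 -255.4  254.8] F local [ 0.4 -0.1 -0.8] w 0.0 q [ 0.03  0.94  0.36  0.74 -0.21  1.65 -1.19]
 toolx [-0.172 -0.015 -0.985] tooly [-0.008 -1.     0.017]
top green old [273.9 201.1] [73, 68, 22, 24, 311] [-88.4 -20.3 100. ]
top orange old [291.1 168.7] [99, 46, 5, 6, 24] [  1.1 -86.1  90. ]
top red old [261.8 147.1] [67, 22, 11, 11, 79] [92.4 -8.9 50. ]
top red new [253.3 148.7] [59, 24, 10, 10, 82] [91.5 18.3 50. ]
scene green new [262.  179.2] [56, 44, 3, 2, 4] [-77.6  57.6 100. ]
[([309, 0], 1245), ([354, 0], 1098), ([362, 12], 27), ([314, 75], 244), ([244, 89], 7150), ([385, 90], 2461), ([373, 106], 38), ([299, 131], 26), ([318, 133], 86), ([248, 141], 239), ([288, 166], 56), ([289, 176], 40), ([245, 192], 129), ([400, 195], 127), ([265, 211], 131), ([256, 223], 637), ([332, 226], 4631), ([247, 247], 34), ([263, 249], 220), ([508, 282], 29), ([256, 320], 198), ([281, 331], 32), ([365, 332], 5124), ([296, 342], 27), ([269, 344], 212), ([317, 347], 33), ([258, 354], 983)]
```

The arm hides the bottle from the top camera, so I'll clear the view.

carry_out(
  targets=[0.0, 0, 0.06, 0.03, 0, 0, 0, 0.0, 0, 0.12, 0.08, 0, 0, 0, 0.0, 0, 0.17, 0.12, 0, 0, 0, 0.0, 0, 0.22, 0.16, 0, 0, 0, 0.0, 0, 0.26, 0.21, 0, 0, 0, 0.0, 0, 0.3, 0.26, 0, 0, 0, 0.0, 0, 0.34, 0.31, 0, 0, 0, 0.0, 0, 0.36, 0.36, 0, 0, 0, 0.0, 0, 0.36, 0.4, 0, 0, 0, 0.0, 0, 0.36, 0.4, 0, 0, 0, 0.0, 0, 0.36, 0.4, 0, 0, 0, 0.0, 0, 0.36, 0.4, 0, 0, 0],
)

```text
clock: 22.32
tcp_pos: [0.4803, -0.6085, 0.3084]
orientation: [1.956, 0.102, -2.322]
contact_force: [0.7, -0.3, 1.4]
grip_width: -0.0001
```

```bash
python3 - <<'E'
from h import *
where(); c=np.load("c.npy")
T,S=r.camera_info("top"),r.camera_info("scene")
def blob(im,lo,hi,box):
    u0,u1,v0,v1=box; m=cv2.inRange(cv2.cvtColor(im,cv2.COLOR_BGR2HSV),lo,hi)[v0:v1,u0:u1]
    n,_,st,ce=cv2.connectedComponentsWithStats(m)
    if n<2: return None
    k=1+st[1:,4].argmax(); return ce[k]+[u0,v0],st[k]
G=((60,60,30),(90,255,255)); O=((8,120,90),(18,255,255)); Rd=((0,110,90),(6,255,255))
new={n:r.grab_frame(n) for n in("top","scene")}
for n,ci,bx in(("top",T,(190,340,120,235)),("scene",S,(205,345,135,280))):
    cv2.imwrite(f"pics/{n}10.png",new[n]); old=cv2.imread(f"pics/{n}0.png")
    for nm,cl,z in(("green",G if n=="top" else ((60,40,20),(90,255,255)),.1),("orange",O,.09),("red",Rd,.05)):
        for tag,im in(("old",old),("new",new[n])):
            b=blob(im,*cl,bx)
            if b: print(n,nm,tag,b[0].round(1),b[1].tolist(),(local(c,onplane(ci,b[0],z+c[2]))[0]*1e3).round(1))
    d=cv2.absdiff(cv2.GaussianBlur(old,(5,5),0),cv2.GaussianBlur(new[n],(5,5),0)).max(2)>40
    k,_,st,_=cv2.connectedComponentsWithStats(d.astype(np.uint8))
    print([(s[:4].tolist(),int(s[4])) for s in st[1:] if s[4]>25])
E
```

```text
t 22.32 grasp local mm [-178.6 -608.5  329.4] F local [ 0.7 -0.4  1.4] w -0.1 q [ 0.55  0.69  0.42  1.06 -0.11  1.51 -0.55]
 toolx [-0.171 -0.015 -0.985] tooly [-0.002 -1.     0.015]
top green old [273.9 201. ] [73, 68, 22, 25, 327] [-88.1 -20.4 100. ]
top green new [259.9 203.7] [57, 70, 25, 25, 342] [-89.8  21.5 100. ]
top orange old [291.  168.7] [99, 46, 5, 6, 26] [  1.2 -85.9  90. ]
top orange new [270.5 172.1] [79, 50, 4, 6, 21] [  0.4 -23.6  90. ]
top red old [261.9 147. ] [67, 22, 11, 11, 87] [92.5 -9.2 50. ]
top red new [253.2 148.4] [58, 23, 11, 11, 89] [92.5 18.5 50. ]
[([248, 141, 23, 14], 236), ([287, 165, 21, 18], 216), ([267, 169, 21, 10], 134), ([245, 179, 26, 37], 503), ([266, 178, 20, 35], 439), ([288, 184, 14, 24], 245), ([344, 237, 168, 123], 4583), ([498, 332, 13, 5], 29), ([427, 340, 69, 41], 1409), ([330, 348, 11, 5], 33), ([460, 351, 38, 33], 57), ([471, 353, 41, 31], 694), ([303, 358, 29, 26], 241), ([272, 376, 8, 7], 40)]
scene green old [250.7 193.2] [38, 52, 16, 12, 104] [-90.8  -4.6 100. ]
scene green new [256.7 187.3] [43, 40, 19, 28, 311] [-81.6  22.8 100. ]
scene orange old [272.2 228.2] [66, 93, 3, 2, 4] [ 14.3 -89.4  90. ]
scene orange new [279.1 211.1] [72, 75, 5, 4, 14] [ 12.3 -26.2  90. ]
[([0, 0, 19, 25], 388), ([48, 20, 10, 10], 38), ([49, 20, 74, 81], 3810), ([16, 33, 7, 6], 31), ([113, 72, 10, 27], 205), ([0, 77, 8, 10], 51), ([126, 78, 10, 21], 124), ([44, 103, 44, 45], 1188), ([91, 129, 8, 29], 177), ([251, 165, 9, 14], 91), ([49, 173, 30, 78], 1107), ([241, 187, 6, 10], 30), ([262, 196, 5, 13], 41), ([32, 201, 83, 172], 3471), ([262, 208, 22, 43], 395), ([244, 212, 6, 11], 30), ([305, 212, 9, 10], 63), ([0, 225, 47, 117], 2950), ([300, 224, 10, 10], 72), ([43, 272, 39, 8], 233), ([45, 367, 13, 17], 121), ([18, 371, 9, 13], 49)]
```

```bash
python3 -c "
from bench import r
r.hand_in()"
```

```text
the job is handed in; nothing more can be done
```

The bottle is clamped snugly against the sprung pad and the red lock is pushed as far as it goes. I handed the job in at about 22 s with the robot clear of everything. One check on the lock did not fully agree and is explained below.

- **Jaw:** I took the orange tab with the tool tilted about 37° under the handle bar and moved the jaw about 64 mm. The force rose from about 8 N to about 14.5 N over roughly 3 mm once the bottle met the pad. That puts about 6 N on the pad, well below the 20 N limit. After I let go, the jaw had not sprung back.
- **Lock:** I slid it +28.7 mm until it met a hard stop. It stopped there both when gripped (25 N, more than a gentle check needed) and when pushed from behind with the fingers shut (16 N).
- **Last look:** The bottle is upright and moved +42 mm, as expected. The tab is near y = −25 mm and the lock at +18.4 mm. The top camera shows no change at the bystanders or the yellow bottle.

**Check that disagreed:** I expected up to 40 mm of lock travel, and about 17 mm of rail was still visible before the black end block. I took the stop as the true end stop, with the lock starting about 11 mm along. It sits 20 mm past the middle of the rail, where a 40 mm range centred on the rail would end. I did not confirm this any other way.

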